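Find the socket key for the rocker's hub nut

TASK

One of the three T-handled socket keys in the blue holder fits the brass hex nut in the hub of the white rocker drive unit: try them on the nut until you find the one that goes all the way down over it, standing every key that does not fit upright back in a well of the holder. Keep the fitting key fully seated on the nut and finish while still holding it. Grip the resin handles gently (no more than about 35 N), and do not disturb the white and red carton or the gauze pack.

Things in the scene. Friction and masses are not known exactly. Their poses are not given: they have to be found in the camera images.
- key_small: T-handled steel socket key for a 16 mm nut, 86 mm tall, 0.13 kg, upright. Origin: centre of its lower rim. Socket: 25 mm outer diameter, 32 mm tall, hex bore 18 mm across flats, 21 mm deep, two flats facing own +y and -y. Black resin T-bar: 60 mm long (own x), 14 mm thick (y), 66 to 86 mm above the origin; 13 mm shank below it. At most 35 N of grip.
- key_medium: T-handled steel socket key for a 21 mm nut, 86 mm tall, 0.13 kg, upright. Origin: centre of its lower rim. Socket: 31 mm outer diameter, 32 mm tall, hex bore 23 mm across flats, 21 mm deep, two flats facing own +y and -y. Black resin T-bar: 60 mm long (own x), 14 mm thick (y), 66 to 86 mm above the origin; 13 mm shank below it. At most 35 N of grip.
- key_large: T-handled steel socket key for a 26 mm nut, 86 mm tall, 0.13 kg, upright. Origin: centre of its lower rim. Socket: 37 mm outer diameter, 32 mm tall, hex bore 28 mm across flats, 21 mm deep, two flats facing own +y and -y. Black resin T-bar: 60 mm long (own x), 14 mm thick (y), 66 to 86 mm above the origin; 13 mm shank below it. At most 35 N of grip.
- drive_unit: White rocker drive unit, fixed, 180 x 156 mm: deck 50 mm high in front (-x), rear housing 104 mm high from 18 mm behind the origin. Origin: centre of the underside; x points to the rear housing. Its yaw is the nut's: two flats of the nut face its +y and -y, so a key fits at this yaw plus any multiple of 60 degrees.
- hub_seat (a point): On the axis of the dark round hub on the unit's deck (25 mm in front of the unit's origin, 54 mm above its underside), at the floor of the recess, where the fitting key's rim comes to rest. A fixed brass hex nut 12 mm tall (1 mm chamfer) stands here: 16, 21 or 26 mm across flats, differing from job to job; its 8 mm stud ends 16 mm above this point.
- hub_collar (a point): On the hub's axis, level with the top of the collar round the nut, 14 mm above hub_seat. The collar (51 mm outside) has a hole of 28, 34 or 40 mm that passes only the nut's own key and smaller ones. A key too large stops on the collar, about 14 mm above hub_seat, one too small on the nut, about 12 mm above it; the right one goes right down, with 1 mm of play all round.
- holder: Blue fixed holder block, 74 x 240 x 18 mm, with three shallow round wells 44 mm in diameter and 8 mm deep along its y axis. Origin: centre of the underside. The keys stand in the wells, one in each, in any order.
- well1 (a point): Centre of the floor of a holder well, at y = -80 mm of the holder and 10 mm above its underside; a key standing in a well has its origin at this height.
- well2 (a point): Centre of the floor of a holder well, at y = 0 mm of the holder and 10 mm above its underside; a key standing in a well has its origin at this height.
- well3 (a point): Centre of the floor of a holder well, at y = 80 mm of the holder and 10 mm above its underside; a key standing in a well has its origin at this height.
- strip_carton: Bystander: loose white and red carton, 45 x 85 x 30 mm, origin centre of the underside. Leave alone.
- gauze_pack: Bystander: loose pale gauze pack, 55 x 70 x 10 mm, origin centre of the underside. Leave alone.
Not all that is in view belongs to the job. Leave any orange look-alike of the key_medium alone.

How it is judged:
By the outcome, as a careful person would: the job done as asked, in the order asked, and still so for the second after the job is handed in, while the arm keeps its last pose, push and grip.
It also fails if it takes over 72 s, if anything falls off the work surface, if the arm or the gripper's body presses on something with over 40 N, if the wrist force passes 120 N, or if a joint passes its speed limit or range.

ROBOT

A 6-joint arm with a two-finger parallel gripper is mounted at the origin on a cart in front of the work surface, level with it; the furniture and walls round the work are solid. World frame = base frame: x ahead of the robot, y to its left, z up, the work surface at z = 0. Lengths are in mm, angles in rad, forces in N, time in s.
With the tool pointing down it reaches from about 350 to 775 mm from the base axis. Payload 7.3 kg.
Tool frame: the origin (TCP) lies at the very end of the fingers, on their centre line; the grasp point (between the pads) lies 19 mm behind it; z points along the fingers, y is the line along which they close (so a half turn about z gives the same grasp; the last joint's range is limited). The gripper opens to 92 mm and grips with 3 to 60 N. Pads are 19 mm wide; open, the fingers measure 130 mm over their backs; the gripper's body (75 mm by 190 mm) begins 47 mm behind the grasp point.
Start: joints at [1.132, 0.342, 1.524, -0, 1.275, -0.146], TCP at [151.518, 502.68, 226.741] pointing down, gripper open.
Joint ranges: [-2.53, 2.53], [-0.77, 2.02], [0.04, 2.7], [-1, 4.14], [0.28, 2.66], [-3.11, 3.11]. Speed limits (rad/s): [2.57, 2.57, 3.14, 3.14, 3.14, 3.14].

INTERFACE

Orientations are given as [roll, pitch, yaw] about the fixed x, y, z axes, in that order (R = Rz(yaw) Ry(pitch) Rx(roll)).
In Python, from plant import get_obs, vision, workorder gives the robot as it stands.
- The arm moves only by the shell command python3 -m pendant 'ROWS' [OPENING]. ROWS is a JSON object of lists of equal length, an entry for each row: "dp": the shift along the tool's x, y, z in m, a list of three; "rotation": the turn, a rotation vector about the tool's x, y, z in rad, a list of three. A call has 1 to 8 rows; each row is the pose to reach, as a shift and turn from the pose commanded when the call began, along the tool's axes at that moment; what a row does not reach only later rows make up. A row lasts 1/8 s, in which the tool goes at most 62.5 mm and 10.7 degrees, less where a joint would pass 70% of its speed; a pose out of reach is approached as far as the arm can. A call with a gripper value outside its range is refused whole. OPENING is the finger opening in m, from 0 to 0.0918, set as the call begins (- or left out, the last holds). The fingers move at their own pace and stop on an object; the grip force is fixed at half the most. Time passes only in rows, so rows that repeat a pose let the fingers close. It gives the time, the measured TCP pose, the force, the opening and the grip force at its end, in the units of the state.
- get_obs(): the state, without advancing time (a new reading comes with each control period).
- vision.capture(name): name is "scene" or "top" or "wrist"; returns a dict with "pixels" (420x560x3 uint8, red, green, blue), "vfov" (degrees; the focal length in pixels is half the picture's height over the tangent of half this angle, whatever the lens; pixels are square), "cx", "cy" (the principal point, pixels), "dist" ([k1, k2, p1, p2, k3] as OpenCV has them; the pictures are not rectified), "pose" (4x4, takes a point from camera to world coordinates); the wrist camera has in their place "T_tool_cam" (4x4, takes a point from camera to tool coordinates, whose origin is the TCP and whose axes are the flange's). Camera axes: x right, y up, looking along -z (the intrinsics and any distortion apply to the point x, -y, -z); pixel columns grow to the right and rows downward; lengths in mm; the calibration is good to about 2 mm. A picture is of the moment at which its call begins: read the wrist's pose just before it. There is no depth.
- workorder.close_job(): hands the job in; it is judged then, once.
The state is a dict: "time": time; "joint_positions": joint angles; "dq": joint speeds; "tau": joint torques, N m; "tool_pos": TCP position; "tcp_rot": TCP orientation; "contact_force": force on the tool from outside, world axes, zero at the start; "moment": the same for the moment, N m; "grip_width": finger opening in mm; "finger_force": force on a finger pad.
Only numpy, scipy, OpenCV 4.12 (cv2) and the standard library are available. Lean on these libraries where they do the work, as an engineer would, in place of code of your own. Each camera call takes 0.05 s, during which the arm holds its last target. There are 200 camera calls.

## Working session

There is one attempt and no reset: what is moved stays moved. The work goes in short steps, Python scripts to look and compute and a shell command to move; the robot and the scene stay as the last step left them, time stands still between calls to the robot, and variables do not carry over. Pictures are saved under pics/ and viewed, at most 10 in all, crops included, and the job is handed in when it is done.

```bash
ls; mkdir -p pics
python3 - <<'E'
from plant import get_obs, vision, workorder
import cv2,numpy as np
print(get_obs())
for n in("scene","top"):
    c=vision.capture(n); cv2.imwrite(f"pics/{n}0.png",cv2.resize(c["pixels"][:,:,::-1],(784,588),interpolation=cv2.INTER_CUBIC)); cv2.imwrite(f"pics/raw_{n}.png",c["pixels"][:,:,::-1])
    print(n,{k:v for k,v in c.items() if k!="pixels"})
E
```

```text
pics
{'time': 0.0, 'joint_positions': array([ 1.13203307e+00,  3.42713149e-01,  1.52503123e+00,  2.98538019e-05,
        1.27537507e+00, -1.45995611e-01]), 'dq': array([-0.00060678, -0.0010155 ,  0.00169032, -0.00085114,  0.0005381 ,
        0.0013949 ]), 'tau': array([ 8.24990402e-04, -4.31253183e+01, -2.44219369e+01,  7.18711456e-02,
        5.60132798e-02, -1.25544102e-04]), 'tool_pos': array([151.31024974, 502.29930323, 226.04496346]), 'tcp_rot': array([-3.14008625e+00, -2.50358054e-04,  2.84881611e+00]), 'contact_force': array([ 0.1300179 ,  0.11325171, -0.37857916]), 'moment': array([ 0.03786521, -0.01365918, -0.00576443]), 'finger_force': 0.0, 'grip_width': 91.75962855385949}
scene {'vfov': 54.669992408125644, 'cx': 284.64782481767594, 'cy': 209.09348761178825, 'dist': array([0.03228465, 0.        , 0.        , 0.        , 0.        ]), 'pose': array([[ 7.06856610e-01,  2.85370142e-01, -6.47238453e-01,
        -1.06670872e+02],
       [-7.07250318e-01,  3.01006243e-01, -6.39681350e-01,
        -6.02274884e+02],
       [ 1.22768571e-02,  9.09922592e-01,  4.14596376e-01,
         4.49720636e+02],
       [ 0.00000000e+00,  0.00000000e+00,  0.00000000e+00,
         1.00000000e+00]])}
top {'vfov': 53.88538752283715, 'cx': 283.1640248816773, 'cy': 212.74368435328148, 'dist': array([-0.00917654,  0.        ,  0.        ,  0.        ,  0.        ]), 'pose': array([[ 2.65866333e-02,  9.88665454e-01, -1.47762550e-01,
         3.30098539e+02],
       [-9.99270375e-01,  3.03392366e-02,  2.32001964e-02,
         4.97792768e+00],
       [ 2.74202356e-02,  1.47037924e-01,  9.88750717e-01,
         1.23120495e+03],
       [ 0.00000000e+00,  0.00000000e+00,  0.00000000e+00,
         1.00000000e+00]])}
```

View pics/scene0.png

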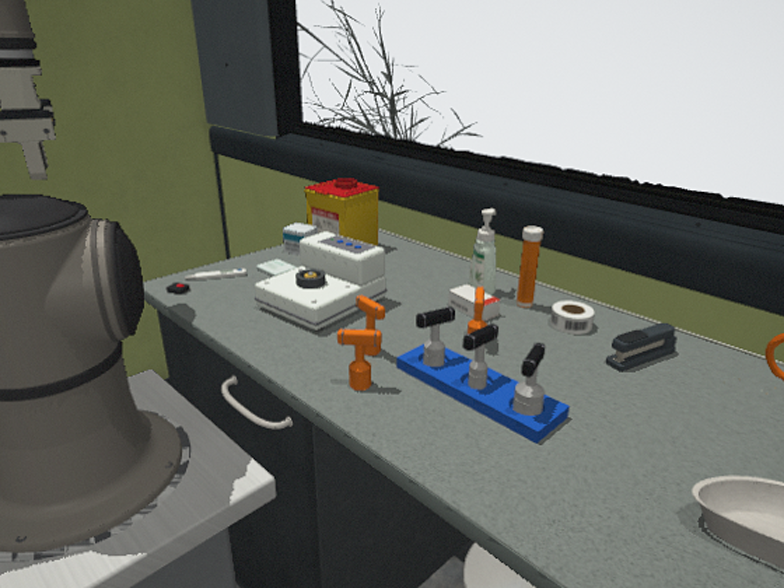

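View pics/top0.png

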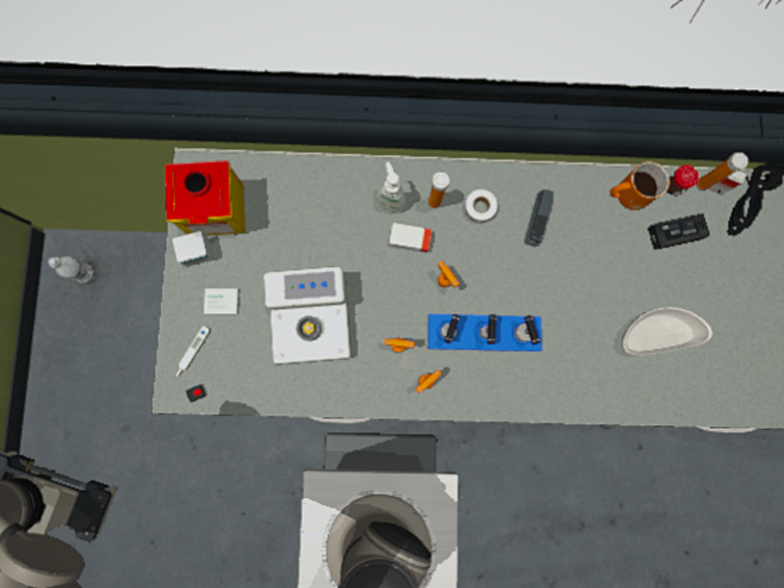

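The scene view shows the keys with black T-bars in the blue holder at about (435,318), (480,337) and (535,358), and the hub at (310,277). In the top view the holder is at (485,332), the hub at (310,328), the carton at (410,237) and the gauze at (220,300). Three orange look-alikes stand at (400,344), (430,380) and (448,275), and I'll leave those alone.

```bash
cat > h.py <<'E'
import numpy as np, cv2
from scipy.spatial.transform import Rotation as R
from plant import get_obs, vision
def tool():
    o=get_obs(); T=np.eye(4); T[:3,:3]=R.from_euler('xyz',o['tcp_rot']).as_matrix(); T[:3,3]=o['tool_pos']; return T
def cap(n):
    T=tool(); c=vision.capture(n)
    if n=='wrist': c['pose']=T@c['T_tool_cam']
    return c
def K(c):
    f=210/np.tan(np.radians(c['vfov'])/2); return np.array([[f,0,c['cx']],[0,f,c['cy']],[0,0,1.]])
def ray(c,uv):
    u=cv2.undistortPoints(np.array(uv,float).reshape(-1,1,2),K(c),c['dist']).reshape(-1,2)
    d=np.c_[u[:,0],-u[:,1],-np.ones(len(u))]@c['pose'][:3,:3].T
    return c['pose'][:3,3],d/np.linalg.norm(d,axis=1)[:,None]
def onz(c,uv,z):
    o,d=ray(c,uv); return o+d*((z-o[2])/d[:,2])[:,None]
def tri(c1,p1,c2,p2):
    o1,D1=ray(c1,p1);o2,D2=ray(c2,p2);out=[]
    for a,b in zip(D1,D2):
        s=np.linalg.lstsq(np.c_[a,-b],o2-o1,rcond=None)[0]
        A,B=o1+a*s[0],o2+b*s[1]; out.append([*((A+B)/2),np.linalg.norm(A-B)])
    return np.array(out)
def proj(c,X):
    P=np.linalg.inv(c['pose']); X=np.array(X,float).reshape(-1,3)@P[:3,:3].T+P[:3,3]
    X=X*[1,-1,-1]; return cv2.projectPoints(X,np.zeros(3),np.zeros(3),K(c),c['dist'])[0].reshape(-1,2)
E
python3 - <<'E'
from h import *
np.set_printoptions(precision=1,suppress=True)
t=cap('top');s=cap('scene')
print('bars+hub',tri(t,np.array([(454,328),(491,328),(532,329),(310,328)])/1.4,s,np.array([(435,318),(480,337),(535,358),(310,277)])/1.4))
print('holder',onz(t,np.array([(428,315),(541,317),(542,351),(428,349)])/1.4,18))
print('deck',onz(t,np.array([(271,309),(348,305),(350,359),(272,363)])/1.4,50))
print('bystanders',onz(t,np.array([(410,237),(220,300),(400,344),(430,380),(448,275)])/1.4,30))
w=cap('wrist');print(w['T_tool_cam'],w['vfov'],w['dist'])
ims=[cv2.imread(f'pics/raw_{n}.png') for n in('top','scene')]
a=cv2.resize(ims[0][205:265,290:400],None,fx=7,fy=7,interpolation=2)[:, :770]
b=cv2.resize(ims[1][205:325,275:415],None,fx=2.7,fy=2.7*0+1.4,interpolation=2) if 0 else cv2.resize(ims[1][205:320,275:415],None,fx=1.5,fy=1.5,interpolation=2)
print(tool())
cv2.imwrite('pics/keys.png',cv2.resize(ims[1][210:315,275:415],(800,600),interpolation=2))
E
```

```text
bars+hub [[ 442.3 -136.5   84.6    5.2]
 [ 445.7 -212.    82.7    2.4]
 [ 446.5 -294.7   85.7    0.2]
 [ 437.   151.5   60.2    2.5]]
holder [[ 476.8  -91.2   18. ]
 [ 479.7 -332.    18. ]
 [ 407.5 -333.4   18. ]
 [ 405.   -92.6   18. ]]
deck [[475.6 233.5  50. ]
 [488.7  76.5  50. ]
 [378.3  68.1  50. ]
 [365.9 225.1  50. ]]
bystanders [[ 641.8  -48.7   30. ]
 [ 493.8  344.2   30. ]
 [ 413.   -33.2   30. ]
 [ 340.6  -96.9   30. ]
 [ 561.9 -131.1   30. ]]
[[  -0.     1.     0.3   76.8]
 [   1.     0.     0.    -1.1]
 [  -0.     0.3   -1.  -158. ]
 [   0.     0.     0.     1. ]] 64.3098134652641 [-0.  0.  0.  0.  0.]
[[ -1.    0.3  -0.  151.4]
 [  0.3   1.   -0.  502.5]
 [  0.   -0.   -1.  226.4]
 [  0.    0.    0.    1. ]]
```

View pics/keys.png

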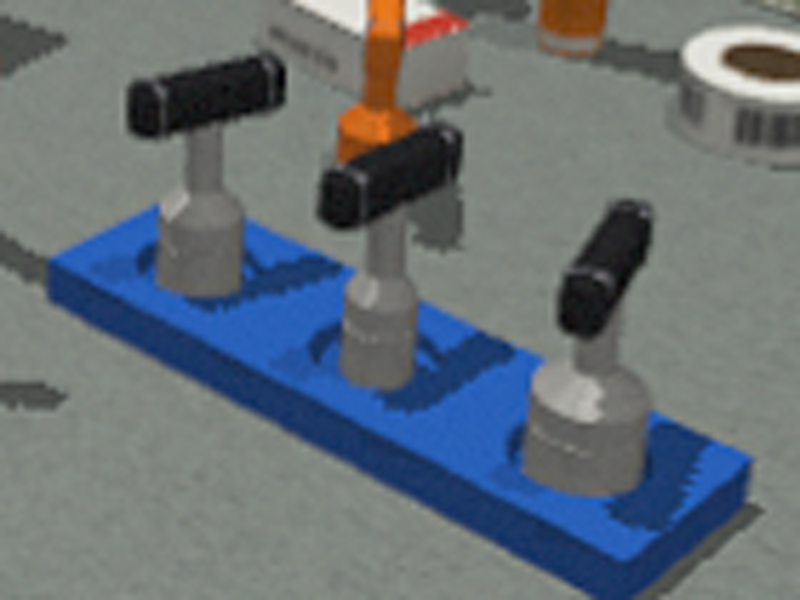

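The crop shows the medium key at left (200,235), the small one in the middle (380,330) and the large one at right (590,430). All three have black handles. The orange key at (385,70) is behind the holder. Next I'll look at the hub with the wrist camera.

```bash
python3 -m pendant '{"dp":[[-0.047,-0.032,0.004],[-0.094,-0.063,0.008],[-0.141,-0.095,0.012],[-0.188,-0.127,0.016],[-0.234,-0.158,0.02],[-0.281,-0.19,0.024],[-0.328,-0.222,0.028],[-0.375,-0.253,0.03]],"rotation":[[0,0,-0.05],[0,0,-0.1],[0,0,-0.15],[0,0,-0.2],[0,0,-0.25],[0,0,-0.3],[0,0,-0.34],[0,0,-0.37]]}' 0.05
python3 -m pendant '{"dp":[[0,0,0],[0,0,0]],"rotation":[[0,0,0],[0,0,0]]}'
python3 - <<'E'
from h import *
import pickle
w=cap('wrist');pickle.dump(w,open('w1.pkl','wb'))
im=w['pixels'][:,:,::-1]
cv2.imwrite('pics/w1.png',cv2.resize(im,(784,588),interpolation=2))
print(w['pose'].round(3),get_obs()['joint_positions'],proj(w,[[437,151.5,60]]))
E
```

```text
time: 1.25
tool_pos: [438.4, 150.6, 196.6]
tcp_rot: [3.141, 0.0, -3.064]
contact_force: [1.0, -0.0, 0.4]
grip_width: 50.0
finger_force: 0.0
time: 1.5
tool_pos: [437.1, 152.3, 196.5]
tcp_rot: [3.141, -0.001, -3.065]
contact_force: [-0.2, 0.1, -0.2]
grip_width: 50.1
finger_force: 0.0
[[-7.60000e-02 -9.56000e-01 -2.83000e-01  3.60333e+02]
 [ 9.97000e-01 -7.20000e-02 -2.20000e-02  1.45472e+02]
 [ 0.00000e+00 -2.84000e-01  9.59000e-01  3.54591e+02]
 [ 0.00000e+00  0.00000e+00  0.00000e+00  1.00000e+00]] [ 1.70517686e-01  2.58032878e-01  1.73390516e+00  4.82139629e-04
  1.15025179e+00 -1.47803121e+00] [[280.89352452 201.78087307]]
```

View pics/w1.png

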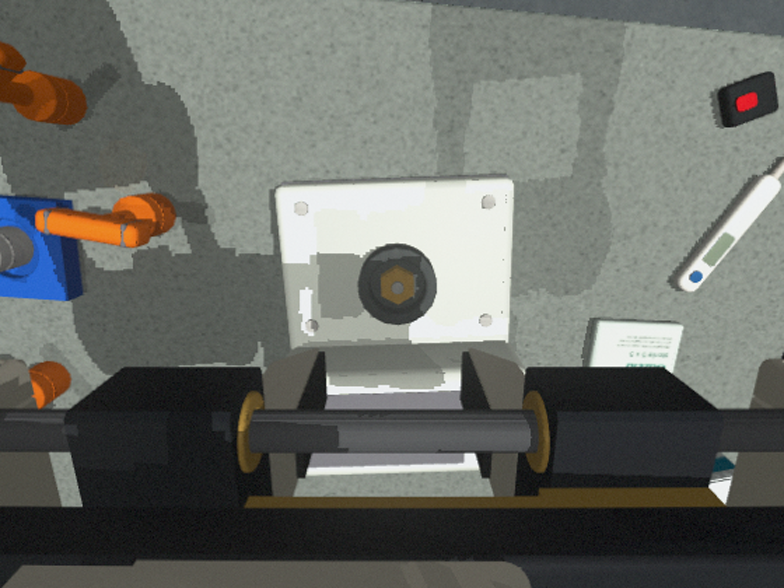

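The hub sits at (397,284) in the 784-px view, with a brass nut inside the collar. I'll enlarge it.

Run:
```python
from h import *
import pickle
w=pickle.load(open('w1.pkl','rb'))
im=w['pixels'][:,:,::-1]
cv2.imwrite('pics/w1c.png',cv2.resize(im[168:238,240:330],(774,602)[:2] if 0 else (765,595),interpolation=2))
hsv=cv2.cvtColor(np.ascontiguousarray(im),cv2.COLOR_BGR2HSV)
m=cv2.inRange(hsv,(8,90,60),(30,255,255)); m[:168]=0;m[238:]=0;m[:,:240]=0;m[:,330:]=0
ys,xs=np.nonzero(m);print(len(xs),xs.min(),xs.max(),ys.min(),ys.max(),xs.mean(),ys.mean())
# unit front corners/sides on z=50
print(onz(w,np.array([(276,184),(513,177),(291,349),(509,343)])/1.4,50).round(1))
print(onz(w,np.array([(397,284)])/1.4,68).round(1),onz(w,[(xs.mean(),ys.mean())],66))
```

```text
427 272 294 190 216 283.1241217798595 202.88524590163934
[[380.8  72.6  50. ]
 [365.2 222.   50. ]
 [493.1  83.7  50. ]
 [477.1 235.8  50. ]]
[[435.7 153.8  68. ]] [[436.30405991 153.44122494  66.        ]]
```

View pics/w1c.png

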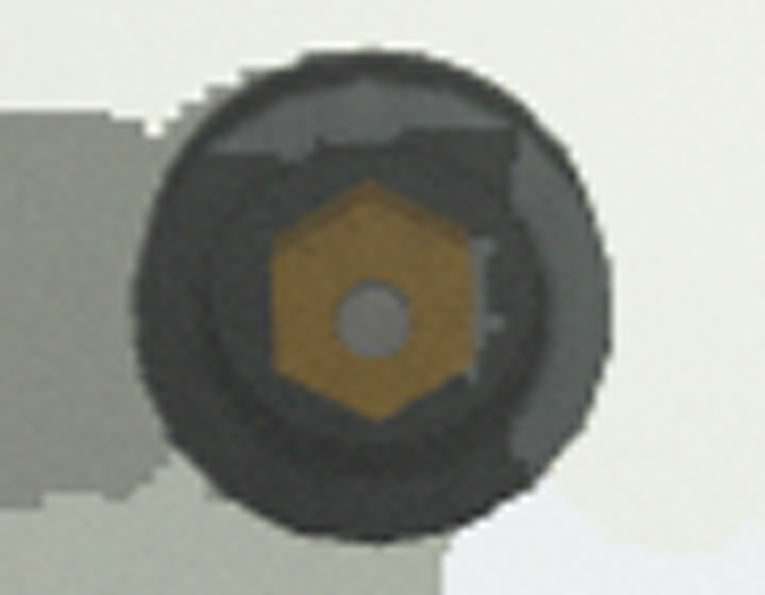

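The nut is about 202 px across flats, against 475 px for the 51 mm collar. That makes it about 21 mm with a hole of about 34–36 mm, so the medium key (left, y ≈ -136) should fit. The unit's yaw is about 6.1°. Next I'll move over the medium key.

```bash
python3 -m pendant '{"dp":[[0.004,-0.05,0],[0.007,-0.1,0],[0.01,-0.15,0],[0.013,-0.2,0],[0.015,-0.25,0],[0.017,-0.289,0],[0.017,-0.289,0],[0.017,-0.289,0]],"rotation":[[0,0,0.1],[0,0,0.2],[0,0,0.3],[0,0,0.4],[0,0,0.5],[0,0,0.6],[0,0,0.6],[0,0,0.6]]}' 0.05
python3 - <<'E'
from h import *
import pickle
w=pickle.load(open('w1.pkl','rb'))
print('stud70',onz(w,[(240+373/8.5-.5,168+320/8.5-.5)],70),'collar68',onz(w,[(240+373.5/8.5-.5,168+297/8.5-.5)],68),'nut66',onz(w,[(240+373.5/8.5-.5,168+305/8.5-.5)],66))
w=cap('wrist');pickle.dump(w,open('w2.pkl','wb'))
im=w['pixels'][:,:,::-1]
cv2.imwrite('pics/w2.png',cv2.resize(im[100:310,140:420],(800,600),interpolation=2))
print(get_obs()['tool_pos'],get_obs()['joint_positions'],proj(w,[[442,-136,96]]))
E
```

```text
time: 2.55
tool_pos: [442.7, -135.7, 196.7]
tcp_rot: [3.141, -0.001, 2.621]
contact_force: [0.2, 0.5, 0.6]
grip_width: 49.7
finger_force: 0.0
stud70 [[437.29182119 153.7183023   70.        ]] collar68 [[435.35039162 153.63471888  68.        ]] nut66 [[436.7406059  153.75941532  66.        ]]
[ 442.76817768 -135.46892438  196.7204733 ] [-4.63026310e-01  2.58351121e-01  1.73322252e+00  5.54934579e-04
  1.15054275e+00 -1.51404225e+00] [[281.08812035 211.81275609]]
```

View pics/w2.png

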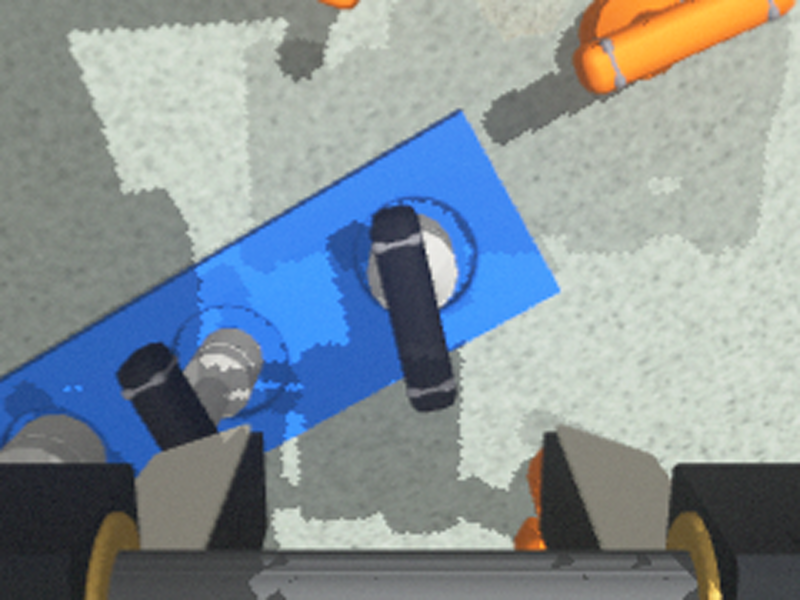

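The black medium T-bar runs from about (396,212) to (434,405) in the crop, standing over its well at (418,258). The orange look-alike is separate, at (690,40).

Run:
```python
from h import *
import pickle
w=pickle.load(open('w2.pkl','rb'));t=cap('top')
r=lambda p:np.array(p)/2.857+[140-.4,100-.4]
E=onz(w,r([(396,210),(434,406)]),86);d=E[1]-E[0]
print(E,np.linalg.norm(d),np.degrees(np.arctan2(d[1],d[0])),E.mean(0))
print('well rim',onz(w,r([(417,258)]),18),'socket z10 low',onz(w,r([(412,258)]),30))
# triangulate bar centre wrist/top
print(tri(w,r([(415,308)]),t,np.array([(453.5,328)])/1.4))
T=tool();c=E.mean(0);print('delta tool',T[:3,:3].T@(np.array([c[0],c[1],69])-T[:3,3]), R.from_matrix(T[:3,:3]).as_euler('xyz',degrees=True))
```

```text
[[ 415.01848928 -123.19818586   86.        ]
 [ 472.30668095 -143.01330012   86.        ]] 60.61827824672077 -19.079724685028626 [ 443.66258512 -133.10574299   86.        ]
well rim [[ 443.82105426 -131.57039854   18.        ]] socket z10 low [[ 440.53269841 -131.90426502   30.        ]]
[[ 444.81377372 -136.01965897   77.98554914    4.35196934]]
delta tool [  0.46404248   2.46466651 127.78398143] [ 1.79978252e+02 -1.64735116e-02  1.50213038e+02]
```

```bash
python3 -m pendant '{"dp":[[0.0005,0.0025,0.03],[0.0005,0.0025,0.07],[0.0005,0.0025,0.105],[0.0005,0.0025,0.12],[0.0005,0.0025,0.128],[0.0005,0.0025,0.128]],"rotation":[[0,0,-0.1],[0,0,-0.187],[0,0,-0.187],[0,0,-0.187],[0,0,-0.187],[0,0,-0.187]]}' 0.05
python3 -m pendant '{"dp":[[0,0,0],[0,0,0],[0,0,0],[0,0,0],[0,0,0],[0,0,0]],"rotation":[[0,0,0],[0,0,0],[0,0,0],[0,0,0],[0,0,0],[0,0,0]]}' 0.0
```

```text
time: 3.4
tool_pos: [443.8, -134.1, 68.7]
tcp_rot: [3.141, -0.0, 2.807]
contact_force: [-0.3, -0.3, -0.6]
grip_width: 50.0
finger_force: 0.0
time: 4.15
tool_pos: [443.7, -134.8, 68.7]
tcp_rot: [3.141, -0.0, 2.806]
contact_force: [0.0, -0.4, -0.1]
grip_width: 13.9
finger_force: 30.0
```

```bash
python3 -m pendant '{"dp":[[0,0,-0.015],[0,0,-0.06],[0,0,-0.12],[0.01,0.025,-0.14],[0.03,0.08,-0.141],[0.05,0.133,-0.141],[0.07,0.186,-0.141],[0.09,0.239,-0.141]],"rotation":[[0,0,0],[0,0,0],[0,0,0],[0,0,-0.08],[0,0,-0.18],[0,0,-0.28],[0,0,-0.38],[0,0,-0.441]]}' 
python3 -m pendant '{"dp":[[-0.002,0.033,0.01],[-0.002,0.033,0.03],[-0.002,0.033,0.048],[-0.002,0.033,0.048],[-0.002,0.033,0.048]],"rotation":[[0,0,0],[0,0,0],[0,0,0],[0,0,0],[0,0,0]]}'
python3 - <<'E'
from h import *
import pickle
w=cap('wrist');pickle.dump(w,open('w3.pkl','wb'))
im=w['pixels'][:,:,::-1]
cv2.imwrite('pics/w3.png',cv2.resize(im[150:300,180:380],(800,600),interpolation=2))
print(get_obs()['tool_pos'],get_obs()['tcp_rot'],proj(w,[[436.5,153.7,68]]))
E
```

```text
time: 5.15
tool_pos: [437.0, 122.2, 209.7]
tcp_rot: [-3.142, 0.0, -3.034]
contact_force: [0.8, 0.5, -0.5]
grip_width: 13.8
finger_force: 30.0
time: 5.78
tool_pos: [436.4, 153.5, 162.3]
tcp_rot: [3.141, 0.001, -3.037]
contact_force: [-0.1, 0.3, -1.5]
grip_width: 14.1
finger_force: 30.0
[436.48218821 153.47205176 162.44553857] [ 3.14142612e+00  1.26200933e-03 -3.03666892e+00] [[282.26679071 215.51064949]]
```

View pics/w3.png

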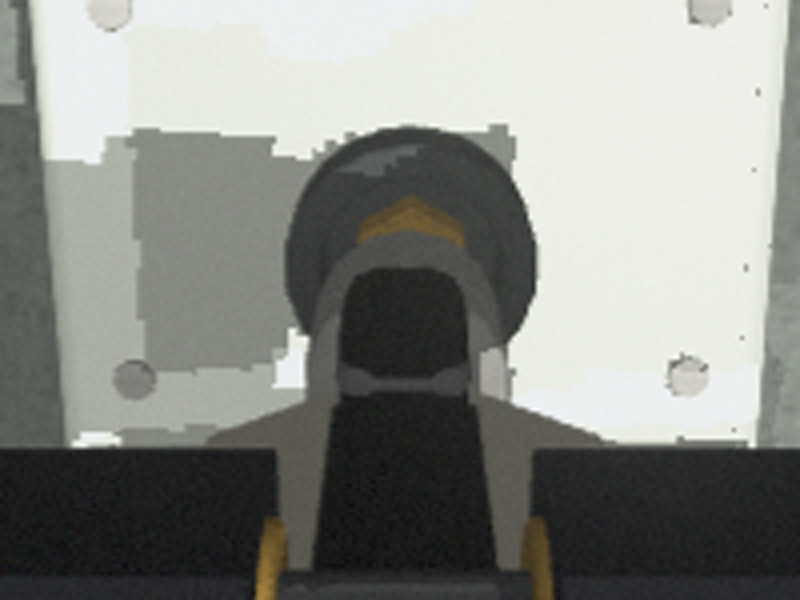

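Held key: the near rim of the socket is at (407,231) and its sides are at x = 307 and 508. The collar spans x = 285–537, with its near edge at y ≈ 127. The nut's near vertex is at about (410,197).

Run:
```python
from h import *
import pickle
np.set_printoptions(precision=2,suppress=True)
w=pickle.load(open('w3.pkl','rb'));T=w['pose']@np.linalg.inv(w['T_tool_cam'])
loc=lambda p,z:(onz(w,np.array(p)/4+[180-.4,150-.4],z)-T[:3,3])@T[:3,:3]
zr=T[2,3]-59
print('rim near (expect x=15.5)',loc([(407,231)],zr)); 
print('sides',loc([(307,330),(508,330)],zr+16))
print('collar sides',loc([(285,255),(537,255)],68),'near (bottom of collar z50)',loc([(410,127)],50),loc([(410,127)],68))
print('nut vertex near bottom z54 ',loc([(410,197)],54),loc([(410,197)],65),'expect hub+12.1 (vertex) ')
print('corner',loc([(360,228),(463,228)],66), 'expect hub+6.06')
for p,z in(((437.3,153.7),70),((436,153.6),68)): print('hub from w1',T[:3,:3].T@(np.array([*p,z])-T[:3,3]))
```

```text
rim near (expect x=15.5) [[16.47 -0.59 58.99]]
sides [[  4.53 -16.58  42.99]
 [  4.52  15.52  43.  ]]
collar sides [[  1.69 -24.57  94.26]
 [  1.67  25.09  94.26]] near (bottom of collar z50) [[ 23.73   0.11 112.24]] [[27.29  0.04 94.24]]
nut vertex near bottom z54  [[  9.93   0.11 108.25]] [[12.71  0.06 97.25]] expect hub+12.1 (vertex) 
corner [[ 6.65 -9.81 96.25]
 [ 6.64 10.53 96.26]] expect hub+6.06
hub from w1 [-0.9   0.11 92.26]
hub from w1 [ 0.41  0.15 94.26]
```

```bash
python3 -m pendant '{"dp":[[-0.0007,0.0008,0.01],[-0.0007,0.0008,0.022],[-0.0007,0.0008,0.03],[-0.0007,0.0008,0.033],[-0.0007,0.0008,0.036],[-0.0007,0.0008,0.038],[-0.0007,0.0008,0.038]],"rotation":[[0,0,0],[0,0,0],[0,0,0],[0,0,0],[0,0,0],[0,0,0],[0,0,0]]}'
```

```text
time: 6.7
tool_pos: [437.1, 154.5, 123.8]
tcp_rot: [3.141, 0.001, -3.036]
contact_force: [1.7, -0.6, -1.6]
grip_width: 13.8
finger_force: 30.0
```

```bash
python3 -m pendant '{"dp":[[0,0,0.002],[0,0,0.004],[0,0,0.005],[0,0,0.005]],"rotation":[[0,0,0],[0,0,0],[0,0,0],[0,0,0]]}'
```

```text
time: 7.2
tool_pos: [437.5, 154.5, 118.9]
tcp_rot: [3.141, 0.002, -3.036]
contact_force: [3.6, 1.3, 0.6]
grip_width: 13.9
finger_force: 30.0
```

```bash
python3 -m pendant '{"dp":[[0,0,0.002],[0,0,0.004],[0,0,0.005],[0,0,0.006],[0,0,0.0065],[0,0,0.0065]],"rotation":[[0,0,0],[0,0,0],[0,0,0],[0,0,0],[0,0,0],[0,0,0]]}'
```

```text
time: 7.95
tool_pos: [437.0, 154.6, 112.7]
tcp_rot: [3.141, 0.001, -3.036]
contact_force: [3.4, 1.4, 5.8]
grip_width: 13.7
finger_force: 30.0
```

```bash
python3 -m pendant '{"dp":[[0,0,0.0008],[0,0,0.0008],[0,0,0.0008]],"rotation":[[0,0,0],[0,0,0],[0,0,0]]}'
python3 - <<'E'
from h import *
w=cap('wrist');s=cap('scene')
a=cv2.resize(w['pixels'][130:330,190:390],(400,400),interpolation=2);b=cv2.resize(s['pixels'][140:240,170:270],(400,400),interpolation=2)
cv2.imwrite('pics/seat.png',np.hstack([a,b])[:,:,::-1])
E
```

```text
time: 8.32
tool_pos: [437.3, 154.6, 112.6]
tcp_rot: [3.141, 0.002, -3.036]
contact_force: [3.2, 0.8, 12.0]
grip_width: 13.9
finger_force: 30.0
```

View pics/seat.png

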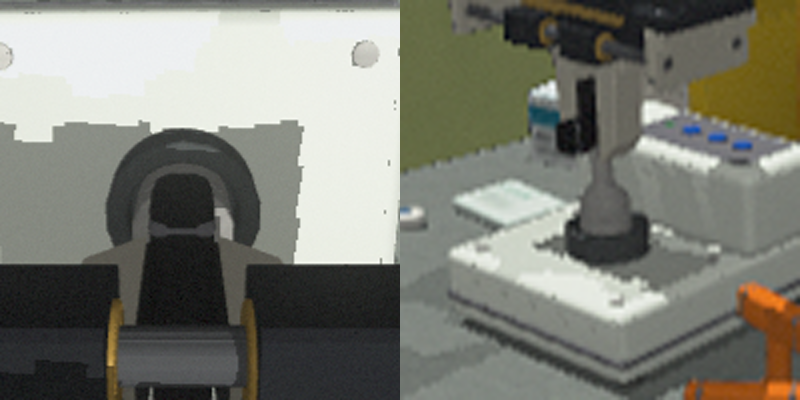

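The left view shows the socket inside the collar, around (180,185). In the right view only the upper part of the socket and its shoulder stand above the collar, at (607,235). The tool met a firm stop at TCP z = 112.6 mm, against 113 expected, which puts the rim on hub_seat and the key fully down. Handing in.

```bash
python3 -c "
from plant import workorder
print(workorder.close_job())"
```

```text
the job is handed in; nothing more can be done
None
```

The medium key fits and is fully seated on the nut, still held at 30 N; it was the first key tried, because the nut measured about 21 mm in the camera image, so the other two never left their wells. The job is handed in.

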